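Close the charger's service bay: cover plate tucked under the lap flap and held down

TASK

Lift the orange dust lid off the blue charger by its knob and set it down gently in the middle of the black rubber mat. Then take the aluminium cover plate by its red rib, slide its edge well under the yellow lap flap without prising the flap up, so that the plate lies flat and straight over the bay, and press it firmly down. Finish while still holding it pressed flat (about a kilogram's push), as if waiting for the screws, and leave the other things on the bench alone.

Things in the scene. Friction and masses are not known exactly. Their poses are not given: they have to be found in the camera images.
- charger: blue box-shaped bench charger, fixed, 255 (its x) x 200 (its y) x 50 mm high. Origin on the bench; its x axis points away from the robot (yaw within 0.25 rad of world x) and is the direction in which the plate is tucked. Top spans x -120..+135 mm, y -100..+100 mm. Its bay is a 90 x 90 mm opening in the top, x -60..+30 mm, y -45..+45 mm, 34 mm deep. A 4.5 mm high steel stop stands on the top from x = 95 mm on, under the flap.
- seat: the flat top face of the charger around the bay, on which the plate lies. Origin in that face, 50 mm above the bench, directly above the charger's origin and with the same axes: it is the spot where the plate's origin belongs (with the plate's x axis along this x), the plate's leading edge then being 25 mm under the flap and 15 mm short of the stop.
- flap (a joint): yellow lap flap, a 140 mm wide, 3 mm thick hinged sheet over the far part of the charger's top, hinge along y at x = 115 mm. Value 0 = lying down, its underside 5.5 mm above the seat (the plate is 4 mm thick and slides under freely); positive (rad) = its near edge lifted. Weight and a weak spring keep it down (about 1 N lifts its edge). The run fails if it is ever lifted more than 0.12 rad (7 mm at the edge).
- flap_edge (a point): middle of the near edge of the flap's flat underside, 5.5 mm above the seat, at x = 55 mm on the charger. From here a lead-in lip runs 10 mm further toward the robot, bent up 30 degrees, its tip at about x = 45 mm and 11 mm above the seat.
- lid: loose orange dust lid lying over the bay. Origin at the centre of its underside: an 80 x 80 x 6 mm step (sits inside the bay with 5 mm play all round), above it a flange 105 (x) x 110 (y) x 4 mm from z = 6 to 10 mm, then an upright black knob 24 mm in diameter from z = 10 to 40 mm. About 0.14 kg.
- mat: black rubber mat 180 x 180 x 3 mm, fixed on the bench, to the left or right of the charger: the lid goes here. Origin at the centre of its underside (bench level).
- plate: aluminium cover plate 160 (x) x 120 (y) x 4 mm lying flat on the bench at the other side, the same either way round. Origin at the centre of its underside. A red upright rib stands across its middle: 10 mm thick (x), 60 mm long (y), from z = 4 to 38 mm; grip it across its thickness. About 0.24 kg.
- battery_a: black tool battery 115 x 75 x 61 mm, bystander, origin at the centre of its underside
- battery_b: black tool battery 115 x 75 x 61 mm, bystander, origin at the centre of its underside
- screwdriver: screwdriver lying on the bench, bystander
- wrench: wrench lying on the bench, bystander
- screw_cup: green plastic cup 68 mm in diameter, 60 mm high, bystander, origin at the centre of its underside
- drill: red and black cordless drill lying on its side, about 200 x 200 x 60 mm, bystander
Mind the look-alikes: they are no part of the job. Several things have the shape of the lid; the one meant has the colours described above.

How it is judged:
By the outcome, as a careful person would: the job done as asked, in the order asked, and still so for the second after the job is handed in, while the arm keeps its last pose, push and grip.
It also fails if it takes over 58 s, if anything falls off the work surface, if the arm or the gripper's body presses on something with over 40 N, if the wrist force passes 120 N, or if a joint passes its speed limit or range.

ROBOT

A 6-joint arm with a two-finger parallel gripper is mounted at the origin on the work surface. World frame = base frame: x ahead of the robot, y to its left, z up, the work surface at z = 0. Lengths are in m, angles in rad, forces in N, time in s.
With the tool pointing down it reaches from about 0.35 to 0.775 m from the base axis. Payload 5.5 kg.
Tool frame: the origin (TCP) lies midway between the tips of the shut fingers; the grasp point (between the pads) lies 19 mm behind it; z points along the fingers, y is the line along which they close (so a half turn about z gives the same grasp; the last joint's range is limited). The gripper opens to 85 mm and grips with 20 to 120 N. Pads are 22 mm wide; open, the fingers measure 114 mm over their backs; the gripper's body (76 mm by 85 mm) begins 54 mm behind the grasp point. The pads swing forward as they close: fully open they stand 13 mm farther back than shut.
Start: joints at [1.042, 0.313, 0.046, 1.304, 0, 1.431], TCP at [0.218, 0.532, 0.231] pointing down, gripper open.
Joint ranges: [-2.76, 2.76], [-0.86, 1.69], [-1.03, 1.26], [-2.2, 2.34], [-1.47, 1.5], [-3.14, 3.14]. Speed limits (rad/s): [2.57, 2.57, 3.14, 3.14, 3.14, 3.14].

INTERFACE

Orientations are given as a unit quaternion [w, x, y, z].
In Python, from workcell import env gives the robot as it stands.
- The arm moves only by the tool move_arm, never from a script. Its argument "targets" is a list of rows, each a list of 3 entries, a list of its own where there are three numbers: the shift along the tool's x, y, z in mm, then the turn, a rotation vector about the tool's x, y, z in units of 10 degrees (1.0 is 10 degrees), then the closure, from -1 (fully open) to 1 (shut). In form: [[[dx, dy, dz], [ax, ay, az], gripper], ...]. A call has 1 to 5 rows; each row is the pose to reach, as a shift and turn from the pose commanded when the call began, along the tool's axes at that moment; what a row does not reach only later rows make up. A row lasts 1/8 s, in which the tool goes at most 62.5 mm and 10.7 degrees, less where a joint would pass 70% of its speed; a pose out of reach is approached as far as the arm can. A call with a gripper value outside its range is refused whole. The fingers move at their own pace and stop on an object; "squeeze" is the grip in N (left out, the last holds). Time passes only in rows, so rows that repeat a pose let the fingers close. It gives the time, the measured TCP pose, the force, the opening and the grip force at its end, in the units of the state.
- env.get_state(): the state, without advancing time (a new reading comes with each control period).
- env.read_camera(name): name is "scene" or "top"; returns a dict with "pixels" (384x512x3 uint8, red, green, blue), "fovy" (degrees; the focal length in pixels is half the picture's height over the tangent of half this angle, whatever the lens; pixels are square), "cx", "cy" (the principal point, pixels), "extrinsics" (4x4, takes a point from world to camera coordinates). Camera axes: x right, y up, looking along -z (the intrinsics and any distortion apply to the point x, -y, -z); pixel columns grow to the right and rows downward; lengths in m; the calibration is good to about 2 mm. A picture is of the moment at which its call begins. There is no depth.
- env.hand_in(): hands the job in; it is judged then, once.
Trained networks look in a picture, given as the dict that the camera call returned (one of the last four; its "shot" number tells which), for a name from the list of things; names that differ only in an ending like _2 or _b are one class to them, and where a whole thing is asked for, a point or a joint stands for the part that bears it (a point fixed in the world has none). Each returns a list of dicts, best first, with "confidence" (0 to 1); they miss things now and then, are a little off and sometimes report something else, mostly with a low value. They report only what shows in the picture. A call takes as long as a camera call. They do not tell look-alikes from the thing itself.
- env.spot_in(thing, picture): "centre" ([x, y, z] in m, in world coordinates, good to about 4 mm: the middle of the surface that is visible of it).
- env.regions_of(thing, picture): "mask" (384x512 bool, what is visible of it).
- env.landmark_of(thing, picture): "centre" ([x, y, z] in m, in world coordinates, good to about 4 mm: a listed point, or the origin of a listed thing).
The state is a dict: "clock": time; "joint_pos": joint angles; "qvel": joint speeds; "tau": joint torques, N m; "tcp_pos": TCP position; "orientation": TCP orientation; "wrist_force": force on the tool from outside, world axes, zero at the start; "ft_torque": the same for the moment, N m; "finger_gap": finger opening in m; "grip_force": force on a finger pad.
Only numpy, scipy, OpenCV 4.12 (cv2) and the standard library are available. Lean on these libraries where they do the work, as an engineer would, in place of code of your own. Each camera call takes 0.05 s, during which the arm holds its last target. There are 200 camera calls.

## Working session

There is one attempt and no reset: what is moved stays moved. The work goes in short steps, Python scripts to look and compute and a tool call to move; the robot and the scene stay as the last step left them, time stands still between calls to the robot, and variables do not carry over. Pictures are saved under pics/ and viewed, at most 10 in all, crops included, and the job is handed in when it is done.

Besides the shell and the picture viewer there is one more tool, called after "Call:" as name([rows], argument=value, ...), one row to a line, values as JSON. move_arm: Moves the arm, as the interface text tells. Its arguments: {"type":"object","properties":{"targets":{"type":"array","items":{"type":"array"}},"squeeze":{"type":"number"}},"required":["targets"]}

```bash
mkdir -p pics; cat > h.py <<'E'
import numpy as np, cv2
from workcell import env
from scipy.spatial.transform import Rotation as R
def cam(n):
    return env.read_camera(n)
def K(p):
    f=192/np.tan(np.radians(p["fovy"])/2); return f
def proj(p,X):
    X=np.atleast_2d(X); E=np.array(p["extrinsics"]); c=X@E[:3,:3].T+E[:3,3]; f=K(p)
    return np.c_[p["cx"]+f*c[:,0]/-c[:,2], p["cy"]-f*c[:,1]/-c[:,2]]
def ray(p,uv):
    E=np.array(p["extrinsics"]); f=K(p)
    d=np.array([(uv[0]-p["cx"])/f,-(uv[1]-p["cy"])/f,-1.])
    return -E[:3,:3].T@E[:3,3], E[:3,:3].T@d
def atz(p,uv,z):
    o,d=ray(p,uv); return o+d*(z-o[2])/d[2]
def tri(obs):
    A=np.zeros((3,3));b=np.zeros(3)
    for p,uv in obs:
        o,d=ray(p,uv); d/=np.linalg.norm(d); M=np.eye(3)-np.outer(d,d); A+=M;b+=M@o
    return np.linalg.solve(A,b)
def save(p,name,crop=None,s=1):
    im=p["pixels"][:,:,::-1]
    if crop: im=im[crop[1]:crop[3],crop[0]:crop[2]]
    cv2.imwrite("pics/"+name,cv2.resize(np.ascontiguousarray(im),None,fx=s,fy=s,interpolation=cv2.INTER_CUBIC))
E
python3 - <<'E'
from h import *
a=cam("scene");b=cam("top")
im=np.vstack([a["pixels"],b["pixels"]])
for n,p in (("scene",a),("top",b)):
    print(n,{k:v for k,v in p.items() if k!="pixels"})
    for t in ["charger","seat","flap","flap_edge","lid","mat","plate"]:
        for r in env.landmark_of(t,p)[:3]:
            print(t,r["confidence"],np.round(r["centre"],3),proj(p,r["centre"]).round(0)[0])
save(a,"scene.png",None,1.5);save(b,"top.png",None,1.5)
print(env.get_state())
E
```

```text
scene {'fovy': 44.83161040793953, 'cx': 252.87678974362282, 'cy': 202.278240797632, 'extrinsics': array([[-8.56519516e-03,  9.99862768e-01, -1.41803853e-02,
         4.21352646e-03],
       [-8.30105093e-01,  7.97170894e-04,  5.57606402e-01,
         4.00534936e-01],
       [ 5.57541184e-01,  1.65472177e-02,  8.29984348e-01,
        -2.01313607e+00],
       [ 0.00000000e+00,  0.00000000e+00,  0.00000000e+00,
         1.00000000e+00]]), 'shot': 1}
charger 0.57 [ 0.539  0.007 -0.002] [255. 215.]Traceback (most recent call last):
  File "<stdin>", line 7, in <module>
ValueError: it knows: battery, charger, drill, flap_edge, lid, mat, plate, screw_cup, screwdriver, seat, wrench
```

```bash
python3 - <<'E'
from h import *
a=cam("scene");b=cam("top")
print({k:v for k,v in b.items() if k!="pixels"})
for n,p in (("scene",a),("top",b)):
    for t in ["charger","seat","flap_edge","lid","mat","plate"]:
        for r in env.landmark_of(t,p)[:4]:
            print(n,t,r["confidence"],np.round(r["centre"],3),proj(p,r["centre"]).round(0)[0])
save(a,"scene.png",None,1.5);save(b,"top.png",None,1.5)
s=env.get_state();print(s["clock"],s["tcp_pos"],s["orientation"],s["finger_gap"])
E
```

```text
{'fovy': 44.45200381581137, 'cx': 260.71330645991713, 'cy': 190.7775604352218, 'extrinsics': array([[ 0.01289436, -0.99987286,  0.00938072,  0.01148742],
       [ 0.99138471,  0.01400671,  0.1302312 , -0.50892751],
       [-0.13034604,  0.00762065,  0.99143927, -1.47588026],
       [ 0.        ,  0.        ,  0.        ,  1.        ]]), 'shot': 4}
scene charger 0.72 [ 0.535  0.006 -0.002] [255. 214.]
scene seat 0.34 [0.475 0.302 0.002] [334. 200.]
scene flap_edge 0.68 [ 0.595 -0.002  0.056] [252. 220.]
scene flap_edge 0.37 [ 0.785  0.011 -0.001] [255. 277.]
scene lid 0.84 [ 0.236  0.395 -0.   ] [351. 151.]
scene lid 0.74 [0.283 0.196 0.002] [303. 160.]
scene lid 0.74 [ 0.265 -0.26   0.002] [188. 157.]
scene lid 0.65 [0.516 0.003 0.047] [253. 203.]
scene mat 0.86 [ 0.485 -0.298 -0.002] [174. 203.]
scene plate 0.59 [0.473 0.302 0.   ] [334. 200.]
top seat 0.66 [0.535 0.    0.049] [266. 182.]
top flap_edge 0.61 [0.591 0.001 0.06 ] [266. 164.]
top lid 0.95 [ 0.261 -0.26   0.   ] [346. 270.]
top lid 0.87 [0.52  0.004 0.042] [265. 187.]
top lid 0.57 [ 0.23   0.396 -0.   ] [141. 277.]
top lid 0.55 [0.279 0.197 0.001] [204. 262.]
top mat 0.78 [ 0.484 -0.291 -0.001] [355. 201.]
top mat 0.33 [ 0.68  -0.372  0.001] [378. 143.]
top plate 0.6 [ 0.48   0.304 -0.002] [173. 200.]
0.9 [0.2180088  0.53211459 0.23136611] [2.59431305e-05 1.93178915e-01 9.81163544e-01 7.61830598e-05] 0.08519468223195974
```

View pics/top.png

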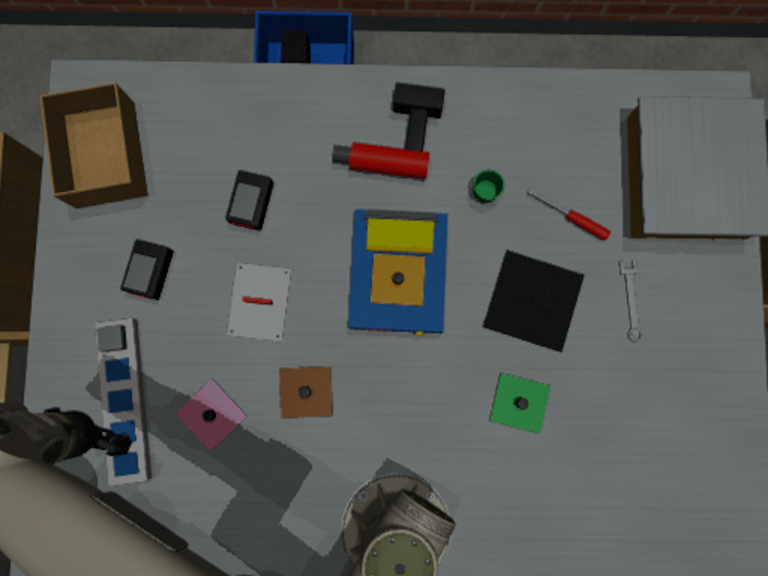

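View pics/scene.png

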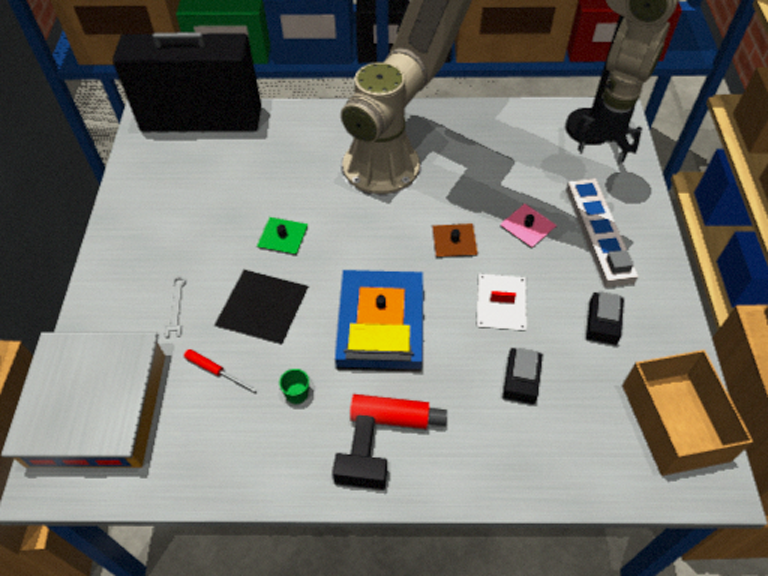

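```bash
cat >> h.py <<'E'
def rect(p,mask,z):
    """min-area rectangle of a mask unprojected on plane z: centre, yaw (mod 90), sizes"""
    n,l,st,_=cv2.connectedComponentsWithStats(mask.astype(np.uint8))
    k=1+np.argmax(st[1:,4]); c,_=cv2.findContours((l==k).astype(np.uint8),0,cv2.CHAIN_APPROX_NONE)
    c=max(c,key=len)[:,0]
    W=np.array([atz(p,u,z)[:2] for u in c],np.float32)*1000
    (x,y),(w,h),a=cv2.minAreaRect(W)
    return round(x,1),round(y,1),round(w,1),round(h,1),round(a,2)
def box(p,c,r):
    u=proj(p,c)[0]; m=np.zeros((384,512),bool); m[max(0,int(u[1]-r)):int(u[1]+r),max(0,int(u[0]-r)):int(u[0]+r)]=1; return m
def hsv(p): return cv2.cvtColor(p["pixels"],cv2.COLOR_RGB2HSV).astype(int)
def colour(p,h0,h1,s0=100,v0=60):
    H=hsv(p); return (H[...,0]>=h0)&(H[...,0]<=h1)&(H[...,1]>=s0)&(H[...,2]>=v0)
E
python3 - <<'E'
from h import *
a=cam("scene");b=cam("top")
kn={};rb={};dk={}
for n,p in (("scene",a),("top",b)):
    c=[.54,0,.05]; bx=box(p,c,50)
    o=colour(p,8,20)&bx; 
    print(n,"lid",rect(p,o,.054))
    print(n,"flap",rect(p,colour(p,22,35)&bx,.0585))
    print(n,"charger",rect(p,(colour(p,95,125)|colour(p,5,40))&bx,.05))
    H=hsv(p); pl=[.477,.303,0]
    print(n,"plate",rect(p,(H[...,2]>185)&(H[...,1]<40)&box(p,pl,34),.004), np.median(H[200,330:340],0))
    m=env.regions_of("plate",p)
    for r in m[:2]: print("  net",round(r["confidence"],2),rect(p,r["mask"],.004))
    for r in env.regions_of("mat",p)[:1]: print("  mat",round(r["confidence"],2),rect(p,r["mask"],.003))
    rd=((H[...,0]<8)|(H[...,0]>172))&(H[...,1]>120)&box(p,pl,25)
    print(n,"rib",rect(p,rd,.036)); v,u=np.nonzero(rd); rb[n]=(u.mean(),v.mean())
    k=(H[...,2]<50)&box(p,[.518,.003,.09],14); v,u=np.nonzero(k); kn[n]=(u.mean(),v.mean(),k.sum())
    print(n,kn[n],rb[n])
print("knob tri",tri([(a,kn["scene"]),(b,kn["top"])]),"rib",tri([(a,rb["scene"]),(b,rb["top"])]))
x=a["pixels"][170:260,200:360];y=b["pixels"][120:240,150:310]
cv2.imwrite("pics/crop.png",cv2.resize(np.vstack([x,y])[:,:,::-1],None,fx=2.8,fy=2.8,interpolation=2))
E
```

```text
scene lid (523.5, 3.6, 109.7, 104.6, 87.0)
scene flap (616.6, 0.6, 142.0, 73.1, 89.98)
scene charger (552.5, 3.0, 199.9, 271.1, 87.9)
scene plate (465.8, 301.2, 256.1, 315.7, 87.33) [  1.  250.  102.5]
  net 0.64 (480.5, 302.3, 118.0, 156.0, 85.93)
  net 0.51 (676.4, -380.2, 202.4, 31.0, 59.0)
  mat 0.69 (489.6, -294.7, 182.6, 179.9, 73.4)
scene rib (486.5, 301.7, 57.9, 30.8, 82.88)
scene (np.float64(253.7027027027027), np.float64(200.8108108108108), np.int64(37)) (np.float64(334.9909090909091), np.float64(197.56363636363636))
top lid (521.4, 6.7, 38.4, 28.6, 0.61)
top flap (615.6, 1.3, 141.4, 70.5, 88.2)
top charger (538.3, 4.7, 199.9, 263.6, 88.02)Traceback (most recent call last):
  File "<stdin>", line 11, in <module>
  File "h.py", line 29, in rect
    k=1+np.argmax(st[1:,4]); c,_=cv2.findContours((l==k).astype(np.uint8),0,cv2.CHAIN_APPROX_NONE)
        ~~~~~~~~~^^^^^^^^^^
    return _wrapfunc(a, 'argmax', axis=axis, out=out, **kwds)
    return bound(*args, **kwds)
ValueError: attempt to get argmax of an empty sequence
```

```bash
python3 - <<'E'
from h import *
a=cam("scene");b=cam("top")
kn={};rb={}
for n,p in (("scene",a),("top",b)):
    bx=box(p,[.54,0,.05],50); H=hsv(p); pl=[.477,.303,0]
    v,u=proj(p,[.5,.035,.06])[0].astype(int)[::-1]; print(n,"lidhsv",H[v,u],"flap",H[tuple(proj(p,[.615,.03,.06])[0].astype(int)[::-1])])
    print(n,"lid",rect(p,colour(p,8,22)&bx,.054+.006))
    for t,z in (("plate",.004),("mat",.003),("charger",.05),("lid",.06)):
      for r in env.regions_of(t,p)[:1+3*(t=="lid")]: print("  net",t,round(r["confidence"],2),rect(p,r["mask"],z))
    rd=((H[...,0]<8)|(H[...,0]>172))&(H[...,1]>120)&box(p,pl,25)
    print(n,"rib",rect(p,rd,.036)); v,u=np.nonzero(rd); rb[n]=(u.mean(),v.mean())
    k=(H[...,2]<50)&box(p,[.518,.003,.08],12); v,u=np.nonzero(k); kn[n]=(u.mean(),v.mean(),k.sum())
    print(n,kn[n],rb[n])
print("knob tri",tri([(a,kn["scene"]),(b,kn["top"])]),"rib",tri([(a,rb["scene"]),(b,rb["top"])]))
x=a["pixels"][170:260,200:360];y=b["pixels"][120:240,150:310]
cv2.imwrite("pics/crop.png",cv2.resize(np.vstack([x,y])[:,:,::-1],None,fx=2.8,fy=2.8,interpolation=2))
E
```

```text
scene lidhsv [ 17 255 239] flap [ 29 255 236]
scene lid (527.6, 3.0, 108.6, 104.1, 87.12)
  net plate 0.8 (478.5, 300.0, 116.8, 161.2, 83.94)
  net mat 0.81 (490.0, -295.1, 183.4, 181.4, 72.22)
  net charger 0.86 (557.5, 1.1, 201.5, 281.1, 88.39)
  net lid 0.94 (277.3, 380.6, 111.8, 105.2, 45.43)
  net lid 0.88 (529.1, 2.3, 106.1, 103.4, 89.45)
  net lid 0.68 (327.9, 187.1, 102.4, 109.0, 5.04)
scene rib (486.5, 301.7, 57.9, 30.8, 82.88)
scene (np.float64(253.675), np.float64(200.975), np.int64(40)) (np.float64(334.9909090909091), np.float64(197.56363636363636))
top lidhsv [ 21 194 133] flap [ 30 255 133]
top lid (521.1, 5.4, 108.0, 103.6, 86.9)
  net plate 0.87 (477.3, 305.6, 123.3, 162.2, 82.15)
  net mat 0.64 (487.8, -291.8, 181.5, 179.1, 72.61)
  net charger 0.98 (541.1, 6.1, 200.9, 264.4, 88.97)
  net lid 0.95 (521.7, 6.2, 108.3, 104.9, 87.41)
  net lid 0.84 (268.5, -248.8, 107.7, 99.2, 76.76)
  net lid 0.7 (236.4, 384.9, 106.8, 102.3, 44.97)
  net lid 0.61 (284.8, 192.1, 101.4, 108.3, 3.17)
top rib (474.0, 302.8, 61.9, 10.3, 84.43)
top (np.float64(265.07894736842104), np.float64(185.10526315789474), np.int64(38)) (np.float64(171.12698412698413), np.float64(200.15873015873015))
knob tri [0.52237087 0.00460738 0.06768861] rib [0.47572414 0.30562497 0.02097362]
```

View pics/crop.png

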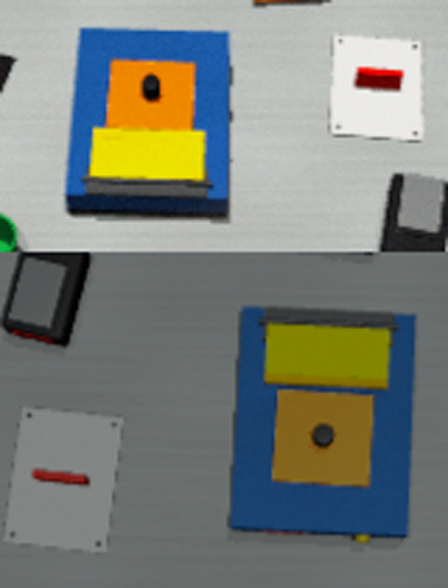

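The picture shows four lid-shaped things, by top-camera pixel: green (346,270), brown (204,262), pink (141,277), and orange with a black knob on the blue charger (265,187). The last one fits the description, and the crop confirms it. The plate with the red rib is at (172,200) and the mat at (355,201).

```bash
cat >> h.py <<'E'
def go(x,y,z,ya):
    """shift (mm, tool axes) and turn (10 deg about tool axes) to put the TCP at x,y,z mm, pointing down, tool y at ya deg"""
    s=env.get_state(); q=s["orientation"]; r=R.from_quat([q[1],q[2],q[3],q[0]])
    c,n=np.cos(np.radians(ya)),np.sin(np.radians(ya))
    T=R.from_matrix(np.array([[-n,c,0],[c,n,0],[0,0,-1]]))
    d=r.inv().apply(np.array([x,y,z])-1000*np.array(s["tcp_pos"]))
    print("go",(x,y,z,ya),"shift",d.round(1),"turn",np.degrees((r.inv()*T).as_rotvec()/10).round(3))
def yaw():
    q=env.get_state()["orientation"]; m=R.from_quat([q[1],q[2],q[3],q[0]]).as_matrix(); return np.degrees(np.arctan2(m[1,1],m[0,1]))
E
python3 - <<'E'
from h import *
b=cam("top")
H=hsv(b)
for y in (.35,.27): print(H[tuple(proj(b,[.48,y,.004])[0].astype(int)[::-1])],H[tuple(proj(b,[.36,y,0])[0].astype(int)[::-1])])
g=env.regions_of("plate",b)[0]["mask"]; print(rect(b,g,.004))
go(522,4.5,140,87)
E
```

```text
[ 90   4 133] [ 84  12 109]
[ 90   4 133] [ 90  11 112]
(476.4, 306.8, 120.8, 160.4, 84.03)
go (522, 4.5, 140, 87) shift [-481.3 -373.    91.3] turn [ 0.     0.    -1.928]
```

Call:
move_arm([
  [[-481,-373,91],[0,0,-1.93],-1],
  [[-481,-373,91],[0,0,-1.93],-1],
  [[-481,-373,91],[0,0,-1.93],-1],
  [[-481,-373,91],[0,0,-1.93],-1],
  [[-481,-373,91],[0,0,-1.93],-1],
])

```text
clock: 2.33
tcp_pos: [0.3718, 0.265, 0.1856]
orientation: [0.001, 0.026, 1.0, 0.0]
wrist_force: [1.4, 0.1, 0.4]
finger_gap: 0.0859
grip_force: 0.0
```

```bash
python3 -c "
from h import *
go(522,4.5,140,87)"
```

```text
go (522, 4.5, 140, 87) shift [-163.3 -252.5   45.6] turn [0.004 0.006 0.005]
```

Call:
move_arm([
  [[-163,-252,46],[0,0,0],-1],
  [[-163,-252,46],[0,0,0],-1],
  [[-163,-252,46],[0,0,0],-1],
  [[-163,-252,46],[0,0,0],-1],
  [[-163,-252,46],[0,0,0],-1],
])

```text
clock: 2.95
tcp_pos: [0.5217, 0.0042, 0.1394]
orientation: [0.0, 0.027, 1.0, 0.0]
wrist_force: [0.2, 0.2, 0.5]
finger_gap: 0.0856
grip_force: 0.0
```

Call:
move_arm([
  [[0,0,0],[0,0,0],-1],
  [[0,0,0],[0,0,0],-1],
])

```text
clock: 3.2
tcp_pos: [0.5201, 0.0066, 0.1393]
orientation: [-0.001, 0.026, 1.0, 0.0]
wrist_force: [0.1, -0.5, 0.1]
finger_gap: 0.0856
grip_force: 0.0
```

```bash
python3 -c "
from h import *
go(522,4.5,110,87)
go(522,4.5,60,87)"
```

```text
go (522, 4.5, 110, 87) shift [-2.  -2.  29.3] turn [ 0.003 -0.006 -0.001]
go (522, 4.5, 60, 87) shift [-2.  -2.  79.3] turn [ 0.003 -0.006 -0.001]
```

Call:
move_arm([
  [[-2,-2,35],[0,0,0],-1],
  [[-2,-2,60],[0,0,0],-1],
  [[-2,-2,78],[0,0,0],-1],
  [[-2,-2,78],[0,0,0],-1],
])

```text
clock: 3.7
tcp_pos: [0.5207, 0.0062, 0.0607]
orientation: [-0.001, 0.025, 1.0, 0.0]
wrist_force: [0.5, -0.0, 0.8]
finger_gap: 0.0852
grip_force: 0.0
```

Call:
move_arm([
  [[0,0,0],[0,0,0],0.3],
  [[0,0,0],[0,0,0],0.5],
  [[0,0,0],[0,0,0],1],
  [[0,0,0],[0,0,0],1],
  [[0,0,0],[0,0,0],1],
], squeeze=30)

```text
clock: 4.32
tcp_pos: [0.523, 0.0043, 0.0623]
orientation: [0.001, 0.026, 1.0, -0.0]
wrist_force: [0.1, -0.4, 5.8]
finger_gap: 0.0229
grip_force: 29.4
```

Call:
move_arm([
  [[0,0,-10],[0,0,0],1],
  [[0,0,-25],[0,0,0],1],
  [[0,0,-45],[0,0,0],1],
  [[0,0,-70],[0,0,0],1],
  [[0,0,-70],[0,0,0],1],
], squeeze=40)

```text
clock: 4.95
tcp_pos: [0.5244, 0.0042, 0.134]
orientation: [0.002, 0.026, 1.0, -0.0]
wrist_force: [-0.3, 0.5, -1.9]
finger_gap: 0.0224
grip_force: 39.3
```

```bash
python3 -c "
from h import *
a=cam('scene');b=cam('top')
go(488,-293.5,100,72.6)
for n,p in (('s',a),('t',b)):
  print(rect(p,colour(p,8,22)&box(p,[.523,.004,.12],45),.122))
  H=hsv(p); rd=((H[...,0]<8)|(H[...,0]>172))&(H[...,1]>120)&box(p,[.477,.303,0],25);print('rib',rect(p,rd,.036))
"
```

```text
go (488, -293.5, 100, 72.6) shift [  19.1 -299.3   31.5] turn [1.000e-03 3.000e-03 1.442e+00]
(529.1, 3.0, 111.0, 93.1, 89.95)
rib (486.5, 301.7, 57.9, 30.8, 82.88)Traceback (most recent call last):
  File "<string>", line 6, in <module>
    print(rect(p,colour(p,8,22)&box(p,[.523,.004,.12],45),.122))
          ~~~~^^^^^^^^^^^^^^^^^^^^^^^^^^^^^^^^^^^^^^^^^^^^^^^^^
  File "h.py", line 29, in rect
    k=1+np.argmax(st[1:,4]); c,_=cv2.findContours((l==k).astype(np.uint8),0,cv2.CHAIN_APPROX_NONE)
        ~~~~~~~~~^^^^^^^^^^
    return _wrapfunc(a, 'argmax', axis=axis, out=out, **kwds)
    return bound(*args, **kwds)
ValueError: attempt to get argmax of an empty sequence
```

Call:
move_arm([
  [[4,-50,0],[0,0,0.3],1],
  [[8,-110,0],[0,0,0.6],1],
  [[12,-170,10],[0,0,0.9],1],
  [[16,-230,20],[0,0,1.2],1],
  [[19,-280,31],[0,0,1.44],1],
])

```text
clock: 5.68
tcp_pos: [0.4879, -0.276, 0.0989]
orientation: [-0.001, 0.152, 0.988, 0.0]
wrist_force: [-0.3, 0.3, -1.3]
finger_gap: 0.0227
grip_force: 39.5
```

Call:
move_arm([
  [[0,-19,0],[0,0,0],1],
  [[0,-19,0],[0,0,0],1],
  [[0,-19,0],[0,0,0],1],
])

```text
clock: 6.05
tcp_pos: [0.4832, -0.291, 0.1002]
orientation: [-0.0, 0.15, 0.989, 0.001]
wrist_force: [0.1, 0.6, -0.9]
finger_gap: 0.0228
grip_force: 39.5
```

```bash
python3 -c "
from h import *
go(488,-293.5,40,72.6)
go(488,-293.5,21.3,72.6)
b=cam('top')
r=env.regions_of('mat',b)
for x in r[:2]: print(x['confidence'],rect(b,x['mask'],.003))
m=env.regions_of('plate',b)[0]['mask']; print('plate',rect(b,m,.004)); print(env.landmark_of('plate',b)[:1])
save(b,'t2.png',(100,100,420,290),2)
"
```

```text
go (488, -293.5, 40, 72.6) shift [-5.4 -1.  60.2] turn [ 0.006 -0.006  0.009]
go (488, -293.5, 21.3, 72.6) shift [-5.4 -1.1 78.9] turn [ 0.006 -0.006  0.009]
0.66 (498.5, -255.2, 109.0, 182.8, 71.15)
plate (475.1, 305.6, 123.1, 164.2, 85.35)
[{'centre': [0.4784, 0.3059, -0.0025], 'confidence': 0.73}]
```

View pics/t2.png

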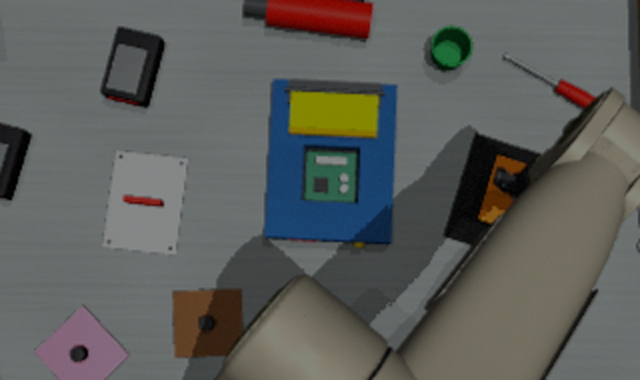

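The lid hangs over the mat (crop 505,190) and the bay is open (crop 331,175). I'll lower it now.

Call:
move_arm([
  [[-5,-1,30],[0,0,0],1],
  [[-5,-1,55],[0,0,0],1],
  [[-5,-1,66],[0,0,0],1],
  [[-5,-1,72],[0,0,0],1],
  [[-5,-1,75],[0,0,0],1],
])

```text
clock: 6.88
tcp_pos: [0.4883, -0.2949, 0.0259]
orientation: [0.0, 0.151, 0.989, -0.0]
wrist_force: [0.3, -1.2, -2.0]
finger_gap: 0.0223
grip_force: 39.5
```

Call:
move_arm([
  [[0,0,1],[0,0,0],1],
  [[0,0,2],[0,0,0],1],
  [[0,0,2.5],[0,0,0],1],
  [[0,0,2.5],[0,0,0],1],
])

```text
clock: 7.38
tcp_pos: [0.4879, -0.2949, 0.0231]
orientation: [0.0, 0.151, 0.989, -0.0]
wrist_force: [0.0, 0.1, -1.6]
finger_gap: 0.0222
grip_force: 39.5
```

Call:
move_arm([
  [[0,0,0.7],[0,0,0],1],
  [[0,0,1.4],[0,0,0],1],
  [[0,0,1.4],[0,0,0],1],
])

```text
clock: 7.75
tcp_pos: [0.4878, -0.2948, 0.0215]
orientation: [-0.0, 0.151, 0.989, 0.0]
wrist_force: [0.1, -0.1, -1.3]
finger_gap: 0.023
grip_force: 39.5
```

Call:
move_arm([
  [[0,0,0.4],[0,0,0],1],
  [[0,0,0.8],[0,0,0],1],
  [[0,0,0.8],[0,0,0],1],
])

```text
clock: 8.12
tcp_pos: [0.4878, -0.2948, 0.0213]
orientation: [0.0, 0.151, 0.989, -0.0]
wrist_force: [-2.4, 1.7, 5.6]
finger_gap: 0.0226
grip_force: 40.1
```

Call:
move_arm([
  [[0,0,-0.3],[0,0,0],0.2],
  [[0,0,-0.3],[0,0,0],-0.4],
  [[0,0,-0.3],[0,0,0],-1],
  [[0,0,-0.3],[0,0,0],-1],
])

```text
clock: 8.62
tcp_pos: [0.4879, -0.2948, 0.021]
orientation: [-0.0, 0.151, 0.989, 0.0]
wrist_force: [-0.3, -0.3, -0.5]
finger_gap: 0.085
grip_force: 0.0
```

Call:
move_arm([
  [[0,0,-15],[0,0,0],-1],
  [[0,0,-50],[0,0,0],-1],
  [[0,0,-110],[0,0,0],-1],
  [[0,0,-130],[0,0,0],-1],
])

```text
clock: 9.12
tcp_pos: [0.4897, -0.2962, 0.1564]
orientation: [0.003, 0.151, 0.989, -0.002]
wrist_force: [0.6, -0.1, -0.1]
finger_gap: 0.0853
grip_force: 0.0
```

```bash
python3 -c "
from h import *
go(477,304.5,140,-5.5)
"
```

```text
go (477, 304.5, 140, -5.5) shift [191.6 569.6  13.6] turn [0.014 0.043 7.813]
```

Call:
move_arm([
  [[192,570,14],[0,0,7.8],-1],
  [[192,570,14],[0,0,7.8],-1],
  [[192,570,14],[0,0,7.8],-1],
  [[192,570,14],[0,0,7.8],-1],
  [[192,570,14],[0,0,7.8],-1],
])

```text
clock: 9.75
tcp_pos: [0.4829, -0.0038, 0.1457]
orientation: [0.001, 0.555, 0.832, 0.0]
wrist_force: [0.8, 0.3, -0.3]
finger_gap: 0.086
grip_force: 0.0
```

Call:
move_arm([
  [[0,0,0],[0,0,0],-1],
])

```text
clock: 9.88
tcp_pos: [0.4822, -0.0021, 0.1455]
orientation: [0.0, 0.55, 0.835, 0.0]
wrist_force: [-0.2, -0.9, 0.2]
finger_gap: 0.0857
grip_force: 0.0
```

```bash
python3 -c "
from h import *
go(477,304.5,140,-5.5)
a=cam('scene')
print('lid on mat',[ (r['confidence'],np.round(r['centre'],3)) for r in env.landmark_of('lid',a)])
print(rect(a,colour(a,8,22)&box(a,[.488,-.294,.01],45),.013))
"
```

```text
go (477, 304.5, 140, -5.5) shift [283.8 116.    5.7] turn [ 5.000e-03 -2.000e-03  2.871e+00]
lid on mat [(0.77, array([0.234, 0.4  , 0.   ])), (0.68, array([ 0.267, -0.26 ,  0.004])), (0.66, array([ 0.54 ,  0.54 , -0.004])), (0.63, array([0.281, 0.194, 0.002])), (0.59, array([ 0.484, -0.295,  0.005]))]
(487.4, -294.4, 114.7, 110.7, 72.69)
```

Call:
move_arm([
  [[284,116,6],[0,0,2.87],-1],
  [[284,116,6],[0,0,2.87],-1],
  [[284,116,6],[0,0,2.87],-1],
  [[284,116,6],[0,0,2.87],-1],
  [[284,116,6],[0,0,2.87],-1],
])

```text
clock: 10.6
tcp_pos: [0.4808, 0.2849, 0.1394]
orientation: [0.0, 0.743, 0.67, 0.001]
wrist_force: [1.6, -0.6, 0.5]
finger_gap: 0.0853
grip_force: 0.0
```

Call:
move_arm([
  [[0,0,0],[0,0,0],-1],
  [[0,0,0],[0,0,0],-1],
])

```text
clock: 10.85
tcp_pos: [0.48, 0.2835, 0.1388]
orientation: [0.0, 0.742, 0.67, -0.0]
wrist_force: [-0.1, 0.3, -0.1]
finger_gap: 0.0854
grip_force: 0.0
```

```bash
python3 -c "
from h import *
go(477,304.5,24,-5.5)
print(yaw())
a=cam('scene');b=cam('top')
for p in (a,b):
  r=env.regions_of('plate',p)[:1]
  if r: print(rect(p,r[0]['mask'],.004))
# bay: non-blue within charger top view
for p in (a,b):
  blue=colour(p,95,125,120,30)&box(p,[.54,0,.05],60)
  print('charger',rect(p,(blue|colour(p,5,40))&box(p,[.54,0,.05],50),.05),'flap',rect(p,colour(p,24,35)&box(p,[.6,0,.05],40),.0585))
  hole=(~blue)&(~colour(p,22,36))&box(p,[.521,.004,.05],17)
  print('bay',rect(p,hole,.05))
"
```

```text
go (477, 304.5, 24, -5.5) shift [ 20.7  -5.1 114.8] turn [-0.     0.004 -0.032]
-5.821688057180284
(481.0, 302.1, 119.6, 156.1, 84.76)
(474.1, 276.9, 61.6, 159.1, 84.12)
charger (554.1, 2.9, 199.3, 274.3, 87.99) flap (615.3, 1.2, 142.3, 72.3, 88.14)
bay (536.2, -6.9, 103.4, 68.8, 89.94)
charger (537.8, 4.7, 199.7, 262.9, 88.14) flap (615.7, 1.3, 141.3, 70.1, 88.08)
bay (519.4, 5.4, 86.9, 85.0, 88.09)
```

Call:
move_arm([
  [[20,-4,50],[0,0,0.03],-1],
  [[20,-4,90],[0,0,0.03],-1],
  [[20,-4,115],[0,0,0.03],-1],
  [[20,-4,128],[0,0,0.03],-1],
  [[20,-4,128],[0,0,0.03],-1],
])

```text
clock: 11.68
tcp_pos: [0.4773, 0.304, 0.0104]
orientation: [-0.0, 0.744, 0.668, -0.001]
wrist_force: [-0.5, 0.7, -0.2]
finger_gap: 0.0855
grip_force: 0.0
```

Call:
move_arm([
  [[0,0,0],[0,0,0],0.2],
  [[0,0,0],[0,0,0],0.6],
  [[0,0,0],[0,0,0],1],
  [[0,0,0],[0,0,0],1],
  [[0,0,0],[0,0,0],1],
], squeeze=30)

```text
clock: 12.3
tcp_pos: [0.4774, 0.3051, 0.0112]
orientation: [-0.0, 0.744, 0.669, 0.0]
wrist_force: [-1.1, 0.0, 3.0]
finger_gap: 0.0093
grip_force: 30.3
```

```bash
python3 -c "
from h import *
s=env.get_state();print(s['tcp_pos'],s['wrist_force'],s['ft_torque'],yaw())
a=cam('scene')
r=env.regions_of('plate',a)[:1]
print(rect(a,r[0]['mask'],.004))
"
```

```text
[0.47742993 0.30514647 0.01120148] [-1.09454365  0.0227114   3.00812232] [-0.00643069  0.30321766  0.01561482] -6.08519261757986
(480.7, 301.8, 120.1, 161.3, 83.94)
```

Call:
move_arm([
  [[0,0,-1],[0,0,0],1],
  [[0,0,-10],[0,0,0],1],
  [[0,0,-30],[0,0,0],1],
  [[0,0,-60],[0,0,0],1],
  [[0,0,-100],[0,0,0],1],
], squeeze=90)

```text
clock: 13.02
tcp_pos: [0.4764, 0.3043, 0.1108]
orientation: [-0.0, 0.744, 0.668, -0.001]
wrist_force: [0.0, -0.5, -2.6]
finger_gap: 0.0084
grip_force: 87.8
```

Call:
move_arm([
  [[0,0,-5],[0,0,0],1],
  [[0,0,-5],[0,0,0],1],
])

```text
clock: 13.28
tcp_pos: [0.4773, 0.3048, 0.1155]
orientation: [0.0, 0.744, 0.669, 0.0]
wrist_force: [-0.1, -0.0, -2.8]
finger_gap: 0.0081
grip_force: 88.0
```

```bash
python3 -c "
from h import *
s=env.get_state();print(s['tcp_pos'],s['wrist_force'],s['ft_torque'],yaw())
a=cam('scene')
go(455,7,115,-1.95)
r=env.regions_of('plate',a)[:1]
print(rect(a,r[0]['mask'],s['tcp_pos'][2]-.007))
"
```

```text
[0.4772999  0.30484064 0.11553989] [-0.12204246 -0.03971968 -2.80073664] [-0.02224416  0.01456464  0.02108119] -6.096766378536915
go (455, 7, 115, -1.95) shift [-2.981e+02  1.010e+01 -1.000e-01] turn [-0.009  0.004 -0.415]
(479.9, 299.9, 125.5, 163.2, 82.86)
```

```bash
python3 -c "
from h import *
go(483,6.1,100,-1.95)"
```

```text
go (483, 6.1, 100, -1.95) shift [-295.9   38.4   14.5] turn [-0.014  0.007 -0.415]
```

Call:
move_arm([
  [[-50,7,0],[0,0,-0.1],1],
  [[-110,14,0],[0,0,-0.2],1],
  [[-170,22,0],[0,0,-0.3],1],
  [[-230,30,8],[0,0,-0.42],1],
  [[-275,36,14],[0,0,-0.42],1],
])

```text
clock: 14.0
tcp_pos: [0.4826, 0.0255, 0.1001]
orientation: [-0.001, 0.719, 0.695, -0.001]
wrist_force: [1.0, -0.5, -2.1]
finger_gap: 0.0084
grip_force: 87.9
```

Call:
move_arm([
  [[-20,2,0],[0,0,0],1],
  [[-20,2,0],[0,0,0],1],
  [[-20,2,0],[0,0,0],1],
])

```text
clock: 14.38
tcp_pos: [0.4846, 0.0081, 0.1009]
orientation: [-0.001, 0.719, 0.695, -0.0]
wrist_force: [0.5, 1.1, -2.6]
finger_gap: 0.0083
grip_force: 87.9
```

```bash
python3 -c "
from h import *
s=env.get_state();print(s['tcp_pos'],s['wrist_force'],s['ft_torque'],yaw())
go(483,6.1,66,-1.95)
a=cam('scene');b=cam('top')
for n,p in (('s',a),('t',b)):
  r=env.regions_of('plate',p)[:1]
  if r: print(n,rect(p,r[0]['mask'],s['tcp_pos'][2]-.007))
x=a['pixels'][150:280,180:340];y=b['pixels'][120:250,190:350]
cv2.imwrite('pics/c3.png',cv2.resize(np.vstack([x,y])[:,:,::-1],None,fx=2.3,fy=2.3,interpolation=2))
"
```

```text
[0.48455306 0.00813662 0.10088279] [ 0.53896734  1.05323848 -2.64204759] [ 0.03629672 -0.02911854  0.03463134] -1.8904100798151264
go (483, 6.1, 66, -1.95) shift [-2.1 -1.4 34.9] turn [-0.011 -0.004  0.006]
s (489.2, 6.2, 123.0, 160.2, 87.09)
```

View pics/c3.png

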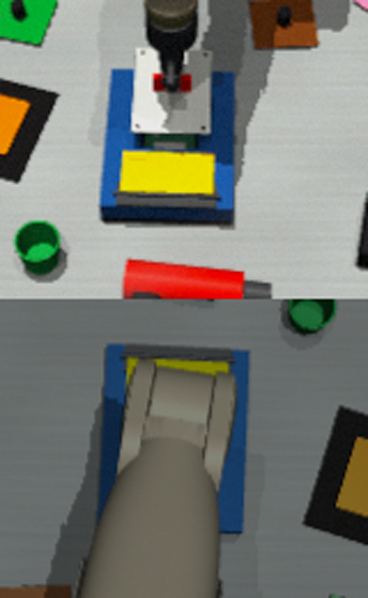

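Call:
move_arm([
  [[-1,1.5,18],[0,0,0],1],
  [[-1,1.5,30],[0,0,0],1],
  [[-1,1.5,36],[0,0,0],1],
  [[-1,1.5,36],[0,0,0],1],
  [[-1,1.5,36],[0,0,0],1],
])

```text
clock: 15.2
tcp_pos: [0.4871, 0.0066, 0.0661]
orientation: [0.0, 0.719, 0.695, 0.0]
wrist_force: [0.0, -0.9, -1.7]
finger_gap: 0.0087
grip_force: 88.0
```

```bash
python3 -c "
from h import *
s=env.get_state();print(s['tcp_pos'],s['wrist_force'],s['ft_torque'],yaw())
go(486,7.1,62,-1.95)
"
```

```text
[0.48712523 0.00655848 0.06611973] [ 0.01685137 -0.85197751 -1.67652654] [0.01447442 0.00631164 0.00939925] -1.891857530642296
go (486, 7.1, 62, -1.95) shift [ 0.5 -1.1  4.1] turn [ 0.004 -0.     0.006]
```

Call:
move_arm([
  [[0,0,1],[0,0,0],1],
  [[0,0,2],[0,0,0],1],
  [[0,0,3],[0,0,0],1],
  [[0,0,3.5],[0,0,0],1],
  [[0,0,3.5],[0,0,0],1],
])

```text
clock: 15.82
tcp_pos: [0.4867, 0.0065, 0.0622]
orientation: [-0.0, 0.719, 0.695, -0.0]
wrist_force: [0.2, -1.1, -2.5]
finger_gap: 0.0082
grip_force: 88.0
```

Call:
move_arm([
  [[0,0,0.5],[0,0,0],1],
  [[0,0,1],[0,0,0],1],
  [[0,0,1],[0,0,0],1],
])

```text
clock: 16.2
tcp_pos: [0.4868, 0.0065, 0.0613]
orientation: [0.0, 0.719, 0.695, 0.0]
wrist_force: [-1.3, 0.3, -1.4]
finger_gap: 0.0084
grip_force: 88.2
```

Call:
move_arm([
  [[0,0,0.3],[0,0,0],1],
  [[0,0,0.4],[0,0,0],1],
  [[0,0,0.4],[0,0,0],1],
])

```text
clock: 16.58
tcp_pos: [0.4869, 0.0065, 0.0613]
orientation: [0.0, 0.719, 0.695, 0.0]
wrist_force: [-2.5, 0.7, 4.6]
finger_gap: 0.0083
grip_force: 89.0
```

```bash
python3 -c "
from h import *
s=env.get_state();print(s['tcp_pos'],s['wrist_force'],s['ft_torque'],yaw())
go(536,5.4,61,-1.95)
"
```

```text
[0.48685576 0.00651619 0.06131937] [-2.51005243  0.68126124  4.57100687] [ 0.07446145  0.57080885 -0.03819718] -1.8952053754864702
go (536, 5.4, 61, -1.95) shift [ 0.5 49.2  0.3] turn [0.002 0.    0.005]
```

Call:
move_arm([
  [[0.1,3,0],[0,0,0],1],
  [[0.2,7,0],[0,0,0],1],
  [[0.2,11,0],[0,0,0],1],
  [[0.2,12,0],[0,0,0],1],
])

```text
clock: 17.08
tcp_pos: [0.4962, 0.0065, 0.0613]
orientation: [-0.002, 0.719, 0.695, -0.002]
wrist_force: [-12.2, -0.6, 14.1]
finger_gap: 0.0085
grip_force: 90.6
```

```bash
python3 -c "
from h import *
s=env.get_state();print(s['tcp_pos'],s['wrist_force'],s['ft_torque'],yaw())
a=cam('scene')
r=env.regions_of('plate',a)[:1]
print(rect(a,r[0]['mask'],.054))
save(a,'c4.png',(195,150,315,250),5)
"
```

```text
[0.49619566 0.00652627 0.06131544] [-12.19212603  -0.55172253  14.0983885 ] [-0.04065238  2.11435176 -0.02270864] -1.8993855907808168
(612.0, -2.9, 142.9, 69.4, 89.98)
```

View pics/c4.png

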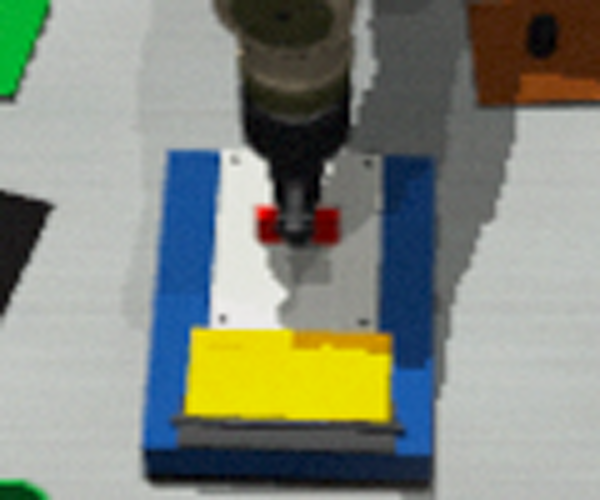

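Call:
move_arm([
  [[0,0,-0.5],[0,0,0],1],
  [[0,0,-0.5],[0,0,0],1],
  [[0,0,-0.5],[0,0,0],1],
])

```text
clock: 17.55
tcp_pos: [0.4987, 0.0064, 0.0613]
orientation: [-0.0, 0.719, 0.695, -0.0]
wrist_force: [-2.5, 0.8, 3.9]
finger_gap: 0.0083
grip_force: 88.8
```

```bash
python3 -c "
from h import *
s=env.get_state();print(s['tcp_pos'],s['wrist_force'],s['ft_torque'],yaw())
go(536,5.4,61,-1.95)
"
```

```text
[0.49866042 0.00637484 0.06132788] [-2.50202467  0.81601437  3.93847167] [0.05008939 0.55067641 0.01753051] -1.8981354374725083
go (536, 5.4, 61, -1.95) shift [ 0.3 37.4  0.3] turn [-0.002 -0.001  0.005]
```

Call:
move_arm([
  [[0,1,-0.4],[0,0,0],1],
  [[0,4,-0.4],[0,0,0],1],
  [[0,7,-0.4],[0,0,0],1],
  [[0,10,-0.4],[0,0,0],1],
  [[0,10,-0.4],[0,0,0],1],
])

```text
clock: 18.18
tcp_pos: [0.5092, 0.006, 0.0617]
orientation: [0.0, 0.719, 0.695, 0.0]
wrist_force: [0.7, -0.0, -1.8]
finger_gap: 0.0082
grip_force: 88.1
```

```bash
python3 -c "
from h import *
s=env.get_state();print(s['tcp_pos'],s['wrist_force'],s['ft_torque'],yaw())
a=cam('scene');print('flap',rect(a,colour(a,18,35)&box(a,[.6,0,.05],40),.0585))
"
```

```text
[0.50919488 0.00595033 0.06169352] [ 0.73879186 -0.02775037 -1.82042488] [ 0.00366864 -0.02609016 -0.02317501] -1.8948484902837508
flap (616.6, 0.6, 142.0, 73.1, 89.98)
```

Call:
move_arm([
  [[0,3,0],[0,0,0],1],
  [[0,6,0],[0,0,0],1],
  [[0,9,0],[0,0,0],1],
  [[0,12,0],[0,0,0],1],
  [[0,12,0],[0,0,0],1],
])

```text
clock: 18.85
tcp_pos: [0.5211, 0.0056, 0.0618]
orientation: [0.0, 0.719, 0.695, 0.0]
wrist_force: [0.3, 1.2, -2.5]
finger_gap: 0.0084
grip_force: 88.1
```

```bash
python3 -c "
from h import *
s=env.get_state();print(s['tcp_pos'],s['wrist_force'],s['ft_torque'],yaw())
a=cam('scene');print('flap',rect(a,colour(a,18,35)&box(a,[.6,0,.05],40),.0585))
go(536,5.4,61.4,-1.95)
"
```

```text
[0.52112516 0.00557892 0.06175129] [ 0.34508497  1.22618112 -2.51845111] [ 0.01892514  0.06186813 -0.02876337] -1.895061732542997
flap (616.6, 0.4, 142.3, 73.1, 89.98)
go (536, 5.4, 61.4, -1.95) shift [ 0.3 15.1  0.3] turn [-0.    -0.001  0.005]
```

Call:
move_arm([
  [[0.1,4,0],[0,0,0],1],
  [[0.2,8,0],[0,0,0],1],
  [[0.3,12,0],[0,0,0],1],
  [[0.3,15,0],[0,0,0],1],
  [[0.3,15,0],[0,0,0],1],
])

```text
clock: 19.52
tcp_pos: [0.5361, 0.0054, 0.0617]
orientation: [0.0, 0.719, 0.695, 0.0]
wrist_force: [-0.0, -0.2, -2.6]
finger_gap: 0.0081
grip_force: 88.0
```

```bash
python3 -c "
from h import *
s=env.get_state();print(s['tcp_pos'],s['wrist_force'],s['ft_torque'],yaw())
a=cam('scene');print('flap',rect(a,colour(a,18,35)&box(a,[.6,0,.05],40),.0585))
H=hsv(a); rd=((H[...,0]<8)|(H[...,0]>172))&(H[...,1]>120)&box(a,[.536,.005,.08],20)
print('rib',rect(a,rd,.086))
save(a,'c5.png',(195,150,315,250),5)
"
```

```text
[0.53609536 0.00539156 0.06171164] [-0.04626742 -0.18272096 -2.56989962] [ 0.0342768  -0.07429308 -0.04426237] -1.8939342213691712
flap (616.6, 0.4, 142.4, 73.1, 89.98)
rib (547.5, 23.2, 14.1, 25.3, 89.94)
```

View pics/c5.png

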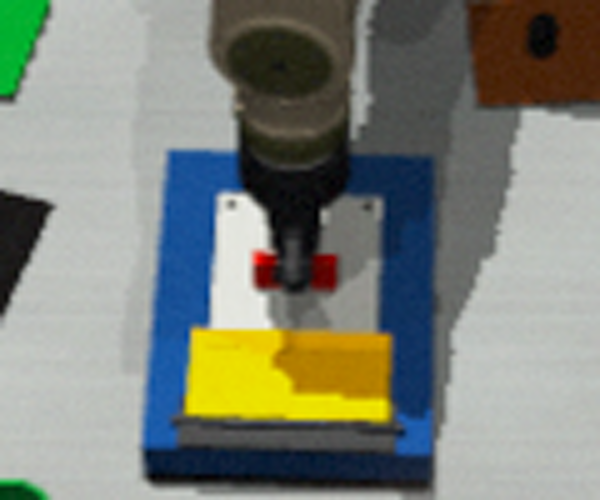

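Call:
move_arm([
  [[0,0,0.3],[0,0,0],1],
  [[0,0,0.6],[0,0,0],1],
  [[0,0,0.8],[0,0,0],1],
  [[0,0,0.8],[0,0,0],1],
  [[0,0,0.8],[0,0,0],1],
])

```text
clock: 20.2
tcp_pos: [0.5356, 0.0054, 0.0613]
orientation: [-0.0, 0.719, 0.695, 0.0]
wrist_force: [-2.4, -0.8, 4.8]
finger_gap: 0.0084
grip_force: 88.9
```

Call:
move_arm([
  [[0,0,0],[0,0,0],1],
  [[0,0,0],[0,0,0],1],
])

```text
clock: 20.45
tcp_pos: [0.5356, 0.0054, 0.0613]
orientation: [0.0, 0.719, 0.695, 0.0]
wrist_force: [-3.8, 0.3, 5.3]
finger_gap: 0.0088
grip_force: 88.9
```

Call:
move_arm([
  [[0,-0.2,0.2],[0,0,0],1],
  [[0,-0.3,0.3],[0,0,0],1],
  [[0,-0.3,0.3],[0,0,0],1],
  [[0,-0.3,0.3],[0,0,0],1],
  [[0,-0.3,0.3],[0,0,0],1],
])

```text
clock: 21.08
tcp_pos: [0.5357, 0.0054, 0.0613]
orientation: [0.0, 0.719, 0.695, 0.0]
wrist_force: [-3.4, -0.3, 6.7]
finger_gap: 0.0084
grip_force: 89.4
```

Call:
move_arm([
  [[0,0,0],[0,0,0],1],
  [[0,0,0],[0,0,0],1],
  [[0,0,0],[0,0,0],1],
  [[0,0,0],[0,0,0],1],
])

```text
clock: 21.58
tcp_pos: [0.5356, 0.0055, 0.0613]
orientation: [0.0, 0.719, 0.695, 0.0]
wrist_force: [-2.6, 0.4, 7.1]
finger_gap: 0.0085
grip_force: 89.4
```

Call:
move_arm([
  [[0,-0.1,0.2],[0,0,0],1],
  [[0,-0.1,0.3],[0,0,0],1],
  [[0,-0.1,0.3],[0,0,0],1],
  [[0,-0.1,0.3],[0,0,0],1],
  [[0,-0.1,0.3],[0,0,0],1],
])

```text
clock: 22.2
tcp_pos: [0.5356, 0.0054, 0.0613]
orientation: [0.0, 0.719, 0.695, 0.0]
wrist_force: [-4.0, -0.0, 8.5]
finger_gap: 0.0084
grip_force: 89.7
```

```bash
python3 -c "
from h import *
a=cam('scene');print('flap',rect(a,colour(a,18,35)&box(a,[.6,0,.05],40),.0585),'lid',rect(a,colour(a,8,22)&box(a,[.488,-.294,.01],45),.013))
F=[]
for i in range(4): cam('top'); F.append(env.get_state()['wrist_force'])
print(np.mean(F,0),env.get_state()['grip_force'],yaw())
"
```

```text
flap (616.6, 0.4, 142.3, 73.1, 89.98) lid (487.5, -294.5, 114.7, 111.0, 72.79)
[-3.78061988  0.20856305  8.95292156] 89.66028571128845 -1.8934851730588946
```

The push is steady: about 9 N at the wrist, or 11 N on the seat. The flap is down and the lid is on the mat, so I'm handing in.

```bash
python3 -c "
from workcell import env
print(env.hand_in())"
```

```text
the job is handed in; nothing more can be done
None
```

The job is handed in: the orange lid is in the middle of the mat, and the plate is tucked under the flap, which showed no lift in the camera checks, and held flat over the bay with about 1 kg of push. The result of the judging was not shown.

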